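Mark a carton in the bench press

ROBOT

A 7-joint arm with a two-finger parallel gripper is mounted at the origin on the work surface; the furniture and walls round the work are solid. World frame = base frame: x ahead of the robot, y to its left, z up, the work surface at z = 0. Lengths are in m, angles in rad, forces in N, time in s.
With the tool pointing down it reaches from about 0.4 to 0.85 m from the base axis. Payload 10.4 kg.
Tool frame: the origin (TCP) lies between the finger pads; the fingertips stand 11 mm ahead of it and the grasp point (between the pads) lies 8 mm behind it (r.tcp_to_tips is the distance from the TCP to the fingertips, in m); z points along the fingers, y is the line along which they close (so a half turn about z gives the same grasp; the last joint's range is limited). The gripper opens to 87 mm and grips with 3 to 60 N. Pads are 19 mm wide; open, the fingers measure 117 mm over their backs; the gripper's body (75 mm by 190 mm) begins 51 mm behind the grasp point.
Start: joints at [1.224, 0.332, -0.065, 1.46, 0.022, 1.35, -0.088], TCP at [0.199, -0.593, 0.234] pointing down, gripper open.
Joint ranges: [-2.6, 2.6], [-0.5, 2.12], [-1.47, 1.34], [0.16, 2.42], [-1.27, 4.41], [0.06, 2.06], [-2.6, 2.6]. Speed limits (rad/s): [2.22, 2.22, 2.79, 2.79, 3.14, 3.14, 3.14].

INTERFACE

Orientations are given as a unit quaternion [x, y, z, w].
In Python, from bench import r gives the robot as it stands. The module is installed in compiled form; this text tells all that it offers.
- The arm moves only by the shell command python3 -m crank 'ROWS' [FORCE]. ROWS is JSON, a list of rows, each an object of numbers: "claw": the closure, from -1 (fully open) to 1 (shut); "dx", "dy", "dz": the shift along the tool's x, y, z each as a share of 3 cm, from -1 to 1; "ax", "ay", "az": the turn, a rotation vector about the tool's x, y, z each as a share of 6 degrees, from -1 to 1. A call has 1 to 8 rows; each row shifts and turns the commanded pose from where the row before left it, along the tool's axes as they then stand; what a row does not reach is not made up. A row lasts 1/12 s, in which the tool goes at most 41.7 mm and 7.16 degrees, less where a joint would pass 70% of its speed; a pose out of reach is approached as far as the arm can. A call with a number of a shift or a turn outside -1 to 1 is refused whole. A call with a gripper value outside its range is refused whole. The fingers move at their own pace and stop on an object; FORCE is the grip in N (left out, the last holds). Time passes only in rows, so rows that do not move let the fingers close. It gives the time, the measured TCP pose, the force, the opening and the grip force at its end, in the units of the state.
- r.read_state(): the state, without advancing time (a new reading comes with each control period).
- r.camera(name): name is "scene" or "top" or "wrist"; returns a dict with "color" (384x512x3 uint8, red, green, blue), "mtx" (3x3 intrinsics, pixels), "k1" (the pictures are not rectified: a ray, as slopes to the right and down, at radius r is drawn at 1 + k1 r^2 times it, then the intrinsics apply), "R" (3x3) and "t" (3): a world point X has camera coordinates R X + t; the wrist camera has in their place "hand_eye" (4x4, takes a point from camera to tool coordinates, whose origin is the TCP and whose axes are the flange's). Camera axes: x right, y down, z forward; pixel columns grow to the right and rows downward; lengths in m; the calibration is good to about 2 mm. A picture is of the moment at which its call begins: read the wrist's pose just before it. There is no depth.
- r.close_job(): hands the job in; it is judged then, once.
The state is a dict: "time": time; "joint_positions": joint angles; "joint_vel": joint speeds; "joint_torque": joint torques, N m; "ee_pos": TCP position; "eef_rot": TCP orientation; "ft_force": force on the tool from outside, world axes, zero at the start; "torque": the same for the moment, N m; "width": finger opening in m; "grip_force": force on a finger pad.
Only numpy, scipy, OpenCV 4.12 (cv2) and the standard library are available. Lean on these libraries where they do the work, as an engineer would, in place of code of your own. Each camera call takes 0.05 s, during which the arm holds its last target. There are 200 camera calls.

TASK

Mark the flat carton in the marking press: put it flat in the pocket of the press's swing tray, swing the tray in under the head until it meets its stop, slide the lock fork fully back out from under the palm button, and press the button down firmly until the die bears on the carton. Then let the button rise, slide the lock fork fully back under it, and leave the carton in the swung-in tray for the ink to dry. Leave the taller carton and the tape roll where they are.

Things in the scene. Friction and masses are not known exactly. Their poses are not given: they have to be found in the camera images.
- press: Grey bench marking press, fixed; base plate 270 mm wide, 12 mm thick. Origin on the bench under it; x runs from its front to its column at the back, y to its left (yaw differs). The column (x +40 to +90 mm) carries an arm 48 mm wide (y -24 to +24) that reaches forward to x = -108 mm, at 84 to 114 mm above the bench. A label printer, 124 mm high, stands between it and the robot.
- swing_tray (a joint): Turn (rad) of the swing tray about its upright pivot pin: 0 = swung in under the head, against its stop; positive = swung out, counter-clockwise seen from above, to the right-hand side of the press; out stop at 1.4. It starts swung out. Light friction (0.08 N m), stays where it is left.
- pivot (a point): Top of the pivot pin of the swing tray, 27 mm above the bench, on its axis.
- tray_pocket (a point): Middle of the floor of the tray's rectangular pocket, 19 mm above the bench; inside 67 mm along its x, 117 mm along its y, rim 8 mm high, 4 mm thick. Its axes turn with the tray; with the tray in they agree with the press's and this point lies on the ram's axis. The carton goes in flat, long side along the pocket's long side, either way round.
- tray_knob (a point): Middle of the top of the black upright knob at the end of the tray's flat lever, 80 mm above the bench; 61 mm tall, 20 mm across at the top and 17 mm below, on the lever 140 mm from the pivot axis. Push or pinch it to swing the tray.
- lock_fork (a joint): Slide (m) of the steel lock fork on top of the arm: 0 = fully in, under the palm button, which it stops after 2.5 mm; 0.042 = fully back (towards the column, +x of the press), clear of the button. The button is free above 0.037. Friction 1.5 N, stays where it is left.
- fork_plate (a point): Middle of the top edge of the fork's upright thumb plate, 165 mm above the bench; the plate is 34 mm wide (press y), 10 mm thick (press x) and stands 35 mm above the fork's block, which is 36 mm wide. The front of the plate is 43 mm behind the button's edge when the fork is fully in.
- ram (a joint): Travel (m) of the ram with palm button, stem and die: 0 = up, grows downward, end stop at 0.017. A spring lifts it: the push needed is 2.3 N at the top and 4.8 N at 0.014, where the die meets the top of the carton lying in the pocket; a firm press of 8 to 20 N on the button then marks it.
- button_top (a point): Middle of the top of the black mushroom-shaped palm button, 48 mm across, 148 mm above the bench when up.
- flat_carton: The carton to be marked: the flatter of the two small cartons that lie on the bench to the left of the press, 55 x 105 x 35 mm, 105 to 210 g. Origin in the middle of its underside; x along the 55 mm side, y along the 105 mm side, z up.
- tall_carton: The other small carton, 61 x 120 x 55 mm; leave it where it is. Origin in the middle of its underside, y along its 120 mm side.
- tape: Brown roll of packing tape, 116 mm across, 48 mm high, lying at the far left; leave it where it is. Origin in the middle of its underside.

How it is judged:
By the outcome, as a careful person would: the job done as asked, in the order asked, and still so for the second after the job is handed in, with the robot touching nothing.
It also fails if it takes over 69 s, if anything falls off the work surface, if the arm or the gripper's body presses on something with over 40 N, if the wrist force passes 120 N, or if a joint passes its speed limit or range.

## Working session

There is one attempt and no reset: what is moved stays moved. The work goes in short steps, Python scripts to look and compute and a shell command to move; the robot and the scene stay as the last step left them, time stands still between calls to the robot, and variables do not carry over. Pictures are saved under pics/ and viewed, at most 10 in all, crops included, and the job is handed in when it is done.

```bash
mkdir -p pics; python3 - <<'E'
from bench import r
import cv2,numpy as np
s=r.read_state();print(s)
for n in("scene","top"):
    c=r.camera(n);cv2.imwrite(f"pics/{n}0.png",c["color"][:,:,::-1]);print(n,c["mtx"].tolist(),c["k1"],c["R"].tolist(),c["t"].tolist())
E
```

```text
{'time': 0.0, 'joint_positions': array([ 1.22440882,  0.33289415, -0.06467583,  1.46092147,  0.02160778,
        1.34991527, -0.08850653]), 'joint_vel': array([-8.79131025e-04,  1.55128886e-03,  8.25305092e-05, -9.56496346e-04,
       -1.85769068e-04,  1.23183792e-04, -3.19297236e-03]), 'joint_torque': array([ 9.42734368e-04, -6.23265624e+01,  2.51352129e-02, -3.89896059e+01,
       -6.14081486e-02,  3.97861737e-02,  1.65172987e-04]), 'ee_pos': array([ 0.19871118, -0.59218059,  0.23274945]), 'eef_rot': array([ 9.86924120e-01,  1.61183938e-01, -1.56511236e-04, -7.04149134e-04]), 'ft_force': array([-0.40951306,  0.31540523, -0.82743997]), 'torque': array([-0.0120011 ,  0.00923022, -0.01102656]), 'grip_force': 0.0, 'width': 0.08685946680532336}
scene [[496.74978653974404, 0.0, 252.18882250072866], [0.0, 496.74978653974404, 183.38274251376652], [0.0, 0.0, 1.0]] -0.14350549464775247 [[-0.6082707627028711, -0.7936351790061975, -0.01224262572604223], [-0.6664100866530344, 0.5190179797200198, -0.5352736992739736], [0.43116618101140836, -0.3174327320412147, -0.8445899507932165]] [0.42332582772126437, 0.3344705314380098, 1.1492652065170168]
top [[422.7892512104345, 0.0, 260.2715297193981], [0.0, 422.7892512104345, 187.64826141817866], [0.0, 0.0, 1.0]] 0.025469197669192048 [[0.003851783357798185, -0.9996860208540436, 0.02475931085416722], [-0.981728637854722, -0.008490737422231966, -0.1900967884892809], [0.19024732686920012, -0.02357471287280934, -0.981453100016546]] [0.09947508820312724, 0.5458830282968798, 1.118107175875342]
```

View pics/scene0.png

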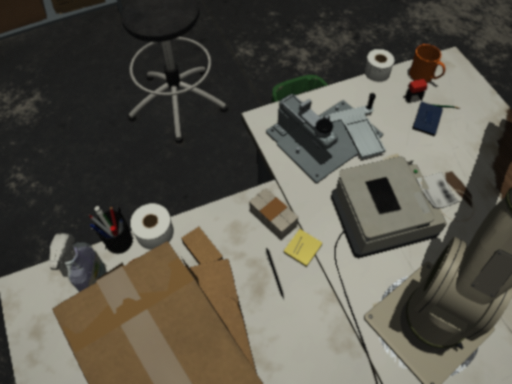

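View pics/top0.png

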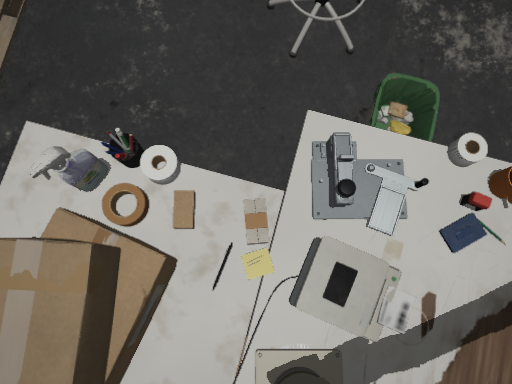

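The flat-carton candidates are at top (184,209) and (256,221). The button is near (346,188), the pivot (371,168), the knob (422,182) and the tray pocket (386,212). Next I'll enlarge the press and cartons.

```bash
cat > h.py <<'E'
import cv2,numpy as np
from bench import r
from scipy.spatial.transform import Rotation as Ro
def ray(c,uv):
    M=c["mtx"];d=np.array([(uv[0]-M[0,2])/M[0,0],(uv[1]-M[1,2])/M[1,1]]);s=d.copy()
    for _ in range(20): s=d/(1+c["k1"]*(s@s))
    return np.r_[s,1]
def pose(c,st=None):
    # returns origin, R cam->world
    if "hand_eye" in c:
        H=np.array(c["hand_eye"]);W=Ro.from_quat(st["eef_rot"]).as_matrix()
        return st["ee_pos"]+W@H[:3,3], W@H[:3,:3]
    R=np.array(c["R"]);return -R.T@np.array(c["t"]),R.T
def plane(c,uv,z,st=None):
    o,R=pose(c,st);d=R@ray(c,uv);return o+d*(z-o[2])/d[2]
def project(c,X,st=None):
    o,R=pose(c,st);p=R.T@(np.array(X)-o);s=p[:2]/p[2];s=s*(1+c["k1"]*(s@s));M=c["mtx"]
    return np.array([M[0,0]*s[0]+M[0,2],M[1,1]*s[1]+M[1,2]])
E
python3 - <<'E'
from h import *
t=cv2.imread("pics/top0.png");s=cv2.imread("pics/scene0.png")
a=cv2.resize(t[125:235,300:435],None,fx=4,fy=4,interpolation=2)
b=cv2.resize(t[180:255,165:275],None,fx=3,fy=3,interpolation=2)
z=np.zeros((600,800,3),np.uint8)
z[:440,:540]=a
cc=cv2.resize(s[85:185,260:390],(260,200),interpolation=2)
z[:200,540:800]=cc
z[200:400,540:800]=cv2.resize(s[180:280,170:300],(260,200),interpolation=2)
b=cv2.resize(t[180:230,165:275],(352,160),interpolation=2); z[440:600,:352]=b
cv2.imwrite("pics/m1.png",z)
c=r.camera("top")
for n,uv,h in[("btn",(346,188),.148),("piv",(371,168),.027),("knob",(422,182),.08),("pocket",(386,212),.02),("c184",(184,209),.035),("c256",(256,221),.055),("tape",(125,204),.048)]:print(n,plane(c,uv,h).round(3))
E
```

```text
btn [ 0.527 -0.113  0.148]
piv [ 0.61  -0.215  0.027]
knob [ 0.559 -0.336  0.08 ]
pocket [ 0.484 -0.253  0.02 ]
c184 [0.486 0.313 0.035]
c256 [0.452 0.114 0.055]
tape [0.497 0.471 0.048]
```

View pics/m1.png

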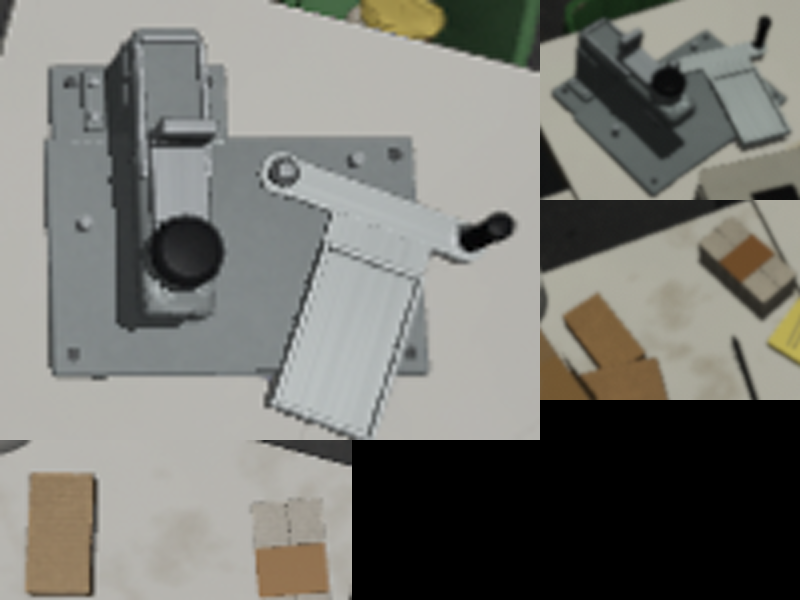

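The carton at top (184,209) is plain brown and looks thin. The one at (256,221) is banded and has visible side walls. I'll check sizes with both views.

```bash
python3 - <<'E'
from h import *
c=r.camera("top");s=r.camera("scene");st=r.read_state()
for n,uv,hs in[("c184",(184,209),(0,.035,.055)),("c256",(256,221),(.035,.055)),("tape",(125,204),(.048,)),("btn",(346,188),(.148,)),("knob",(422,182),(.08,))]:
  for h in hs:print(n,h,plane(c,uv,h).round(3),project(s,plane(c,uv,h)).round(0))
hsv=cv2.cvtColor(c["color"],cv2.COLOR_RGB2HSV)
# contours non-bench in carton windows
for n,(x0,y0,x1,y1) in{"184":(165,180,205,238),"256":(240,192,275,250)}.items():
  w=hsv[y0:y1,x0:x1]
  m=((w[...,1]>80)).astype(np.uint8)*255
  k,_=cv2.findContours(m,0,2)
  for q in k:
    if cv2.contourArea(q)>60:
      R=cv2.boxPoints(cv2.minAreaRect(q))+[x0,y0]
      for h in(.035,.055):
        P=np.array([plane(c,p,h)[:2] for p in R]);print(n,h,P.mean(0).round(3),np.linalg.norm(P-np.roll(P,-1,0),axis=1).round(3),R.round(0).tolist())
# hi-res wrist look
E
```

```text
c184 0 [0.491 0.318 0.   ] [202. 251.]
c184 0.035 [0.486 0.313 0.035] [203. 245.]
c184 0.055 [0.484 0.31  0.055] [204. 242.]
c256 0.035 [0.454 0.114 0.035] [274. 211.]
c256 0.055 [0.452 0.114 0.055] [275. 208.]
tape 0.048 [0.497 0.471 0.048] [146. 276.]
btn 0.148 [ 0.527 -0.113  0.148] [325. 124.]
knob 0.08 [ 0.559 -0.336  0.08 ] [372.  96.]
184 0.035 [0.486 0.314] [0.103 0.056 0.103 0.055] [[173.0, 227.0], [174.0, 190.0], [194.0, 191.0], [193.0, 228.0]]
184 0.055 [0.484 0.311] [0.101 0.055 0.101 0.054] [[173.0, 227.0], [174.0, 190.0], [194.0, 191.0], [193.0, 228.0]]
256 0.035 [0.457 0.115] [0.059 0.042 0.059 0.042] [[244.0, 214.0], [266.0, 212.0], [267.0, 227.0], [246.0, 229.0]]
256 0.055 [0.454 0.115] [0.058 0.041 0.058 0.041] [[244.0, 214.0], [266.0, 212.0], [267.0, 227.0], [246.0, 229.0]]
```

Brown carton (184,209) measures 55 x 103 mm at the 35 mm plane, so that is the flat carton, at about (0.486, 0.314). I'll go over the press first for a closer look on the way.

```bash
cat >> h.py <<'E'
def yaw(st=None):
    st=st or r.read_state();X=Ro.from_quat(st["eef_rot"]).as_matrix()[:,0];return np.degrees(np.arctan2(X[1],X[0]))
def need(x,y,z,yw=None):
    st=r.read_state();W=Ro.from_quat(st["eef_rot"]).as_matrix()
    d=W.T@(np.array([x,y,z])-st["ee_pos"])/.03
    # tilt correction: want tool z down
    print("t",round(st["time"],2),"shift3cm",d.round(2),"yaw",round(yaw(st),2),"az6",None if yw is None else round(-(yw-yaw(st))/6,2),"z",W[:,2].round(3),"F",st["ft_force"].round(1),"pos",st["ee_pos"].round(4))
E
R='{"dx":0.77,"dy":-0.55,"dz":-0.25}'
python3 -m crank '[{"dx":0.77,"dy":-0.55,"dz":-0.25},{"dx":0.77,"dy":-0.55,"dz":-0.25},{"dx":0.77,"dy":-0.55,"dz":-0.25},{"dx":0.77,"dy":-0.55,"dz":-0.25},{"dx":0.77,"dy":-0.55,"dz":-0.25},{"dx":0.77,"dy":-0.55,"dz":-0.25},{"dx":0.77,"dy":-0.55,"dz":-0.25},{"dx":0.77,"dy":-0.55,"dz":-0.25}]'
python3 -m crank '[{"dx":0.77,"dy":-0.55,"dz":-0.25},{"dx":0.77,"dy":-0.55,"dz":-0.25},{"dx":0.77,"dy":-0.55,"dz":-0.25},{"dx":0.77,"dy":-0.55,"dz":-0.25},{"az":0.77},{"az":0.77},{"az":0.77},{"az":0.77}]'
python3 -m crank '[{},{}]'
python3 - <<'E'
from h import *
need(.486,.314,.3,0)
st=r.read_state();c=r.camera("wrist");cv2.imwrite("pics/w1.png",c["color"][:,:,::-1]);print(np.array(c["hand_eye"]).round(3).tolist(),c["k1"],c["mtx"][0,0])
E
```

```text
t 0.25 shift3cm [ 18.69 -25.6   -2.21] yaw 18.55 az6 3.09 z [-0.     0.001 -1.   ] F [ 0.1 -0.5  1.1] pos [ 0.1988 -0.5924  0.2332]
[[0.001, -0.962, -0.273, 0.075], [1.0, 0.001, 0.0, -0.0], [0.0, -0.273, 0.962, -0.152], [0.0, 0.0, 0.0, 1.0]] -0.08243305190553399 302.8952332449503invalid input at $[0]: expected keys claw, dx, dy, dz, ax, ay, az
invalid input at $[0]: expected keys claw, dx, dy, dz, ax, ay, az
invalid input at $[0]: expected keys claw, dx, dy, dz, ax, ay, az
```

View pics/w1.png

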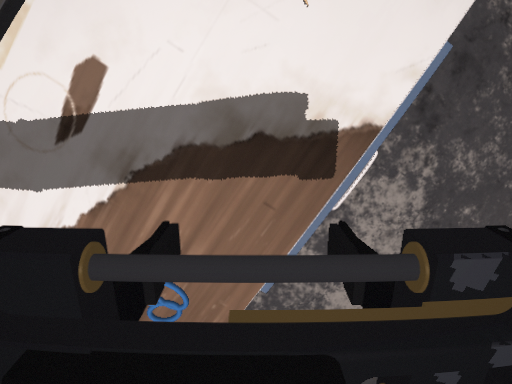

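The arm didn't move: every row must carry all the keys. The wrist view shows only bench and the fingers in the lower part. Resending.

```bash

python3 -m crank '[{"claw":-1,"dx":0.77,"dy":-0.55,"dz":-0.25,"ax":0,"ay":0,"az":0},{"claw":-1,"dx":0.77,"dy":-0.55,"dz":-0.25,"ax":0,"ay":0,"az":0},{"claw":-1,"dx":0.77,"dy":-0.55,"dz":-0.25,"ax":0,"ay":0,"az":0},{"claw":-1,"dx":0.77,"dy":-0.55,"dz":-0.25,"ax":0,"ay":0,"az":0},{"claw":-1,"dx":0.77,"dy":-0.55,"dz":-0.25,"ax":0,"ay":0,"az":0},{"claw":-1,"dx":0.77,"dy":-0.55,"dz":-0.25,"ax":0,"ay":0,"az":0},{"claw":-1,"dx":0.77,"dy":-0.55,"dz":-0.25,"ax":0,"ay":0,"az":0},{"claw":-1,"dx":0.77,"dy":-0.55,"dz":-0.25,"ax":0,"ay":0,"az":0}]' | head -c 600
python3 -m crank '[{"claw":-1,"dx":0.77,"dy":-0.55,"dz":-0.25,"ax":0,"ay":0,"az":0},{"claw":-1,"dx":0.77,"dy":-0.55,"dz":-0.25,"ax":0,"ay":0,"az":0},{"claw":-1,"dx":0,"dy":0,"dz":0,"ax":0,"ay":0,"az":0.77},{"claw":-1,"dx":0,"dy":0,"dz":0,"ax":0,"ay":0,"az":0.77},{"claw":-1,"dx":0,"dy":0,"dz":0,"ax":0,"ay":0,"az":0.77},{"claw":-1,"dx":0,"dy":0,"dz":0,"ax":0,"ay":0,"az":0.77},{"claw":-1,"dx":0,"dy":0,"dz":0,"ax":0,"ay":0,"az":0},{"claw":-1,"dx":0,"dy":0,"dz":0,"ax":0,"ay":0,"az":0}]' >/dev/null
python3 - <<'E'
from h import *
need(.486,.314,.3,0)
st=r.read_state();c=r.camera("wrist");cv2.imwrite("pics/w2.png",c["color"][:,:,::-1])
for X in[(.527,-.113,.148),(.61,-.215,.027),(.559,-.336,.08),(.484,-.253,.02)]:print(project(c,X,st).round())
E
```

```text
time: 0.97
ee_pos: [0.3327, -0.4073, 0.294]
eef_rot: [0.987, 0.161, 0.0, 0.0]
ft_force: [0.3, 0.9, 0.4]
width: 0.087
grip_force: 0.0
t 1.63 shift3cm [  4.11 -22.54   0.28] yaw 0.22 az6 0.04 z [-0. -0. -1.] F [ 0.2 -0.1  0.7] pos [ 0.3653 -0.3626  0.3086]
[ 8. 23.]
[141. -26.]
[231.  -0.]
[175.  73.]
```

```bash

python3 -m crank '[{"claw":-1,"dx":0.5,"dy":-0.85,"dz":-0.3,"ax":0,"ay":0,"az":0},{"claw":-1,"dx":0.5,"dy":-0.85,"dz":-0.3,"ax":0,"ay":0,"az":0},{"claw":-1,"dx":0.5,"dy":-0.85,"dz":-0.3,"ax":0,"ay":0,"az":0},{"claw":-1,"dx":0.5,"dy":-0.85,"dz":-0.3,"ax":0,"ay":0,"az":0},{"claw":-1,"dx":0.5,"dy":-0.85,"dz":-0.3,"ax":0,"ay":0,"az":0},{"claw":-1,"dx":0.5,"dy":-0.85,"dz":-0.3,"ax":0,"ay":0,"az":0},{"claw":-1,"dx":0,"dy":0,"dz":0,"ax":0,"ay":0,"az":0},{"claw":-1,"dx":0,"dy":0,"dz":0,"ax":0,"ay":0,"az":0}]' >/dev/null
python3 - <<'E'
from h import *
need(.486,.314,.3,0)
st=r.read_state();c=r.camera("wrist");cv2.imwrite("pics/w3.png",cv2.resize(c["color"][:,:,::-1],(800,600)))
for X in[(.527,-.113,.148),(.61,-.215,.027),(.559,-.336,.08),(.484,-.253,.02)]:print(project(c,X,st).round())
import pickle;pickle.dump((st,c),open("w3.pkl","wb"))
E
```

```text
t 2.35 shift3cm [  1.11 -17.4    2.1 ] yaw 0.39 az6 0.06 z [ 0.001 -0.    -1.   ] F [-1.  -1.3  0.6] pos [ 0.456  -0.2081  0.363 ]
[174. 109.]
[259.  52.]
[347.  86.]
[281. 136.]
```

View pics/w3.png

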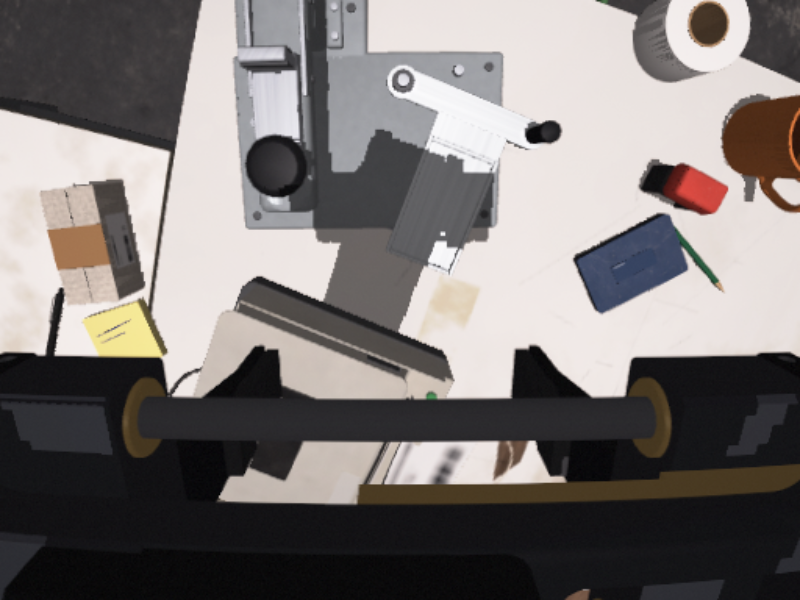

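The wrist view (800x600 scale) has the button at (276,165), pivot (403,80), knob top (548,131) and fork plate about (265,48). The pocket's near rim runs (388,247)-(455,273), its far rim about (433,140)-(497,165). The printer's rear top edge runs (258,279)-(452,350).

```bash
cat > m.py <<'E'
from h import *
import pickle
st,c=pickle.load(open("w3.pkl","rb"))
k=512/800
def P(u,v,z):return plane(c,(u*k,v*k),z,st).round(4)
E
python3 - <<'E'
from m import *
b=P(276,165,.148);p=P(403,80,.027);kn=P(548,131,.08)
print("btn",b,"piv",p,"knob",kn,np.linalg.norm(kn-p+[0,0,-.053]))
q=[P(388,247,.027),P(455,273,.027),P(497,165,.027),P(433,140,.027)]
print("pocket",q,np.mean(q,0),[np.linalg.norm(q[i]-q[i-1]).round(4) for i in range(4)])
print("d piv-btn",np.linalg.norm((p-b)[:2]),"piv-pocket",np.linalg.norm((p-np.mean(q,0))[:2]))
e=[P(238,57,.012),P(503,53,.012),P(498,227,.012),P(247,228,.012)];print("base",e)
print("fork",P(240,48,.165),P(290,48,.165)); print("printer",P(258,279,.124),P(452,350,.124))
g=cv2.imread("pics/w3.png")[20:290,200:580]
z=cv2.resize(g,(760,540),interpolation=2);cv2.imwrite("pics/w3c.png",z)
E
```

```text
btn [ 0.531  -0.1166  0.148 ] piv [ 0.6116 -0.2134  0.027 ] knob [ 0.5626 -0.3415  0.08  ] 0.13715177723966981
pocket [array([ 0.4483, -0.1995,  0.027 ]), array([ 0.4211, -0.2705,  0.027 ]), array([ 0.5325, -0.3086,  0.027 ]), array([ 0.5557, -0.2437,  0.027 ])] [ 0.4894   -0.255575  0.027   ] [np.float64(0.1161), np.float64(0.076), np.float64(0.1177), np.float64(0.0689)]
d piv-btn 0.12596269288960124 piv-pocket 0.12927324017367253
base [array([ 0.6368, -0.0494,  0.012 ]), array([ 0.6412, -0.3122,  0.012 ]), array([ 0.4684, -0.3165,  0.012 ]), array([ 0.4657, -0.0482,  0.012 ])]
fork [ 0.6104 -0.0991  0.165 ] [ 0.6098 -0.1339  0.165 ]
printer [ 0.4365 -0.0899  0.124 ] [ 0.3728 -0.2582  0.124 ]
```

View pics/w3c.png

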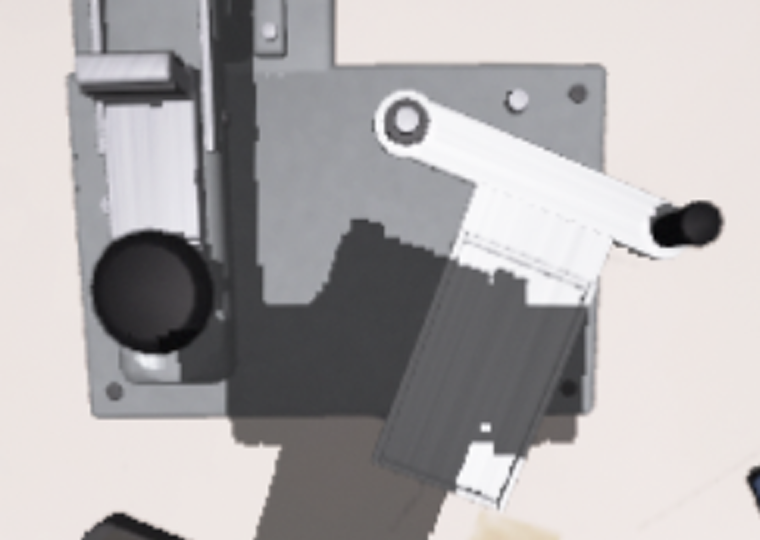

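Knob radius (137 vs 140 mm), base width (268 vs 270) and both pivot distances (126 and 129 mm) check out. The tray is out about 1.21 rad, with the pocket middle near (0.491,-0.255) and its long axis at -20.6°. On to the carton.

```bash

python3 -m crank '[{"claw":-1,"dx":-0.05,"dy":-0.95,"dz":0,"ax":0,"ay":0,"az":0},{"claw":-1,"dx":-0.05,"dy":-0.95,"dz":0,"ax":0,"ay":0,"az":0},{"claw":-1,"dx":-0.05,"dy":-0.95,"dz":0,"ax":0,"ay":0,"az":0},{"claw":-1,"dx":-0.05,"dy":-0.95,"dz":0,"ax":0,"ay":0,"az":0},{"claw":-1,"dx":-0.05,"dy":-0.95,"dz":0,"ax":0,"ay":0,"az":0},{"claw":-1,"dx":-0.05,"dy":-0.95,"dz":0,"ax":0,"ay":0,"az":0},{"claw":-1,"dx":-0.05,"dy":-0.95,"dz":0,"ax":0,"ay":0,"az":0},{"claw":-1,"dx":-0.05,"dy":-0.95,"dz":0,"ax":0,"ay":0,"az":0}]' >/dev/null
python3 -m crank '[{"claw":-1,"dx":-0.05,"dy":-0.95,"dz":0.3,"ax":0,"ay":0,"az":0},{"claw":-1,"dx":-0.05,"dy":-0.95,"dz":0.3,"ax":0,"ay":0,"az":0},{"claw":-1,"dx":-0.05,"dy":-0.95,"dz":0.3,"ax":0,"ay":0,"az":0},{"claw":-1,"dx":-0.05,"dy":-0.95,"dz":0.3,"ax":0,"ay":0,"az":0},{"claw":-1,"dx":-0.05,"dy":-0.95,"dz":0.3,"ax":0,"ay":0,"az":0},{"claw":-1,"dx":-0.05,"dy":-0.95,"dz":0.3,"ax":0,"ay":0,"az":0},{"claw":-1,"dx":-0.05,"dy":-0.95,"dz":0.3,"ax":0,"ay":0,"az":0},{"claw":-1,"dx":-0.05,"dy":-0.95,"dz":0.3,"ax":0,"ay":0,"az":0}]' >/dev/null
python3 -m crank '[{"claw":-1,"dx":0,"dy":-0.6,"dz":0,"ax":0,"ay":0,"az":0},{"claw":-1,"dx":0,"dy":-0.6,"dz":0,"ax":0,"ay":0,"az":0},{"claw":-1,"dx":0,"dy":0,"dz":0,"ax":0,"ay":0,"az":0},{"claw":-1,"dx":0,"dy":0,"dz":0,"ax":0,"ay":0,"az":0}]' >/dev/null
python3 - <<'E'
from h import *
st=r.read_state();c=r.camera("wrist");I=c["color"];cv2.imwrite("pics/w4.png",I[:,:,::-1])
u=project(c,(.486,.314,.035),st);print(u)
h=cv2.cvtColor(I,cv2.COLOR_RGB2HSV);m=((h[...,1]>90)&(h[...,2]>60)&(h[...,0]<25)).astype(np.uint8)*255;m[215:]=0
for q in cv2.findContours(m,0,2)[0]:
  if cv2.contourArea(q)>800:
    R=cv2.boxPoints(cv2.minAreaRect(q));P=np.array([plane(c,p,.035,st)[:2] for p in R]);e=np.roll(P,-1,0)-P
    print(R.round().tolist(),P.mean(0).round(4),np.linalg.norm(e,axis=1).round(3),np.degrees(np.arctan2(e[:,1],e[:,0])).round(1))
need(.486,.314,.12,0)
E
```

```text
[229.36439693 120.64612015]
[[357.0, 134.0], [404.0, 130.0], [407.0, 162.0], [359.0, 166.0]] [0.4509 0.1068] [0.066 0.045 0.068 0.044] [ -85.1 -168.4   94.6    9.3]
[[206.0, 78.0], [247.0, 78.0], [247.0, 158.0], [206.0, 158.0]] [0.488  0.3178] [0.052 0.103 0.056 0.104] [-90.2 179.9  90.1  -1.9]
[[0.0, 67.0], [219.0, 67.0], [219.0, 214.0], [0.0, 214.0]] [0.4561 0.4884] [0.3   0.198 0.339 0.216] [-92.  178.5  90.6 -11.9]
t 4.12 shift3cm [ 1.83 -1.1   5.67] yaw 0.03 az6 0.01 z [-0.001 -0.001 -1.   ] F [ 0.6 -0.2  0.1] pos [0.4311 0.2811 0.29  ]
```

View pics/w4.png

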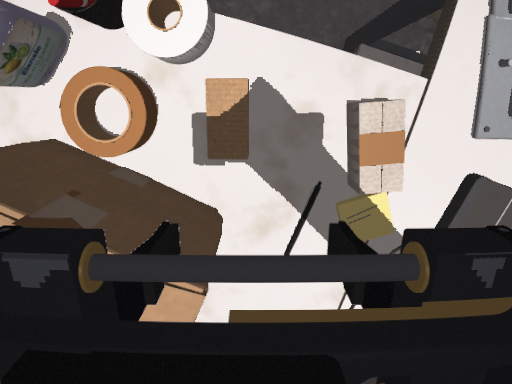

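Carton top at (206-249, 78-160) gives its centre at (0.487,0.316), yaw about 0. Tape is at (110,112) and the banded tall carton at (378,147).

```bash

python3 -m crank '[{"claw":-1,"dx":0.47,"dy":-0.29,"dz":0.7,"ax":0,"ay":0,"az":0},{"claw":-1,"dx":0.47,"dy":-0.29,"dz":0.7,"ax":0,"ay":0,"az":0},{"claw":-1,"dx":0.47,"dy":-0.29,"dz":0.7,"ax":0,"ay":0,"az":0},{"claw":-1,"dx":0.46,"dy":-0.29,"dz":0.7,"ax":0,"ay":0,"az":0},{"claw":-1,"dx":0,"dy":0,"dz":0.9,"ax":0,"ay":0,"az":0},{"claw":-1,"dx":0,"dy":0,"dz":0.9,"ax":0,"ay":0,"az":0},{"claw":-1,"dx":0,"dy":0,"dz":0.9,"ax":0,"ay":0,"az":0},{"claw":-1,"dx":0,"dy":0,"dz":0.9,"ax":0,"ay":0,"az":0}]' >/dev/null
python3 -m crank '[{"claw":-1,"dx":0,"dy":0,"dz":0,"ax":0,"ay":0,"az":0},{"claw":-1,"dx":0,"dy":0,"dz":0,"ax":0,"ay":0,"az":0}]' >/dev/null
python3 - <<'E'
from h import *
need(.487,.316,.023,0)
E
```

```text
t 4.95 shift3cm [ 0.01 -0.03  2.5 ] yaw -0.02 az6 -0.0 z [-0.002 -0.002 -1.   ] F [-0.4 -0.3  0.9] pos [0.4869 0.3153 0.0981]
```

```bash

python3 -m crank '[{"claw":-1,"dx":0,"dy":0,"dz":0.83,"ax":0,"ay":0,"az":0},{"claw":-1,"dx":0,"dy":0,"dz":0.83,"ax":0,"ay":0,"az":0},{"claw":-1,"dx":0,"dy":0,"dz":0.83,"ax":0,"ay":0,"az":0},{"claw":1,"dx":0,"dy":0,"dz":0,"ax":0,"ay":0,"az":0},{"claw":1,"dx":0,"dy":0,"dz":0,"ax":0,"ay":0,"az":0},{"claw":1,"dx":0,"dy":0,"dz":0,"ax":0,"ay":0,"az":0},{"claw":1,"dx":0,"dy":0,"dz":0,"ax":0,"ay":0,"az":0},{"claw":1,"dx":0,"dy":0,"dz":0,"ax":0,"ay":0,"az":0}]' 15
python3 -m crank '[{"claw":1,"dx":0,"dy":0,"dz":0,"ax":0,"ay":0,"az":0},{"claw":1,"dx":0,"dy":0,"dz":0,"ax":0,"ay":0,"az":0},{"claw":1,"dx":0,"dy":0,"dz":0,"ax":0,"ay":0,"az":0}]' 20
```

```text
time: 5.62
ee_pos: [0.4877, 0.3178, 0.0257]
eef_rot: [1.0, 0.0, 0.001, -0.001]
ft_force: [-0.4, 0.1, 0.4]
width: 0.0613
grip_force: 0.0
time: 5.87
ee_pos: [0.4873, 0.3175, 0.025]
eef_rot: [1.0, 0.0, 0.001, -0.0]
ft_force: [-1.0, -1.3, 8.5]
width: 0.055
grip_force: 20.0
```

```bash

python3 -m crank '[{"claw":1,"dx":0,"dy":0,"dz":-0.4,"ax":0,"ay":0,"az":0},{"claw":1,"dx":0,"dy":0,"dz":-0.8,"ax":0,"ay":0,"az":0},{"claw":1,"dx":0,"dy":0,"dz":-0.95,"ax":0,"ay":0,"az":0},{"claw":1,"dx":0,"dy":0,"dz":-0.95,"ax":0,"ay":0,"az":0},{"claw":1,"dx":0,"dy":0,"dz":-0.95,"ax":0,"ay":0,"az":0},{"claw":1,"dx":0,"dy":0,"dz":-0.95,"ax":0,"ay":0,"az":0},{"claw":1,"dx":0,"dy":0,"dz":-0.95,"ax":0,"ay":0,"az":0},{"claw":1,"dx":0,"dy":0.4,"dz":-0.95,"ax":0,"ay":0,"az":0}]'
python3 -m crank '[{"claw":1,"dx":0,"dy":0.8,"dz":0,"ax":0,"ay":0,"az":0},{"claw":1,"dx":0,"dy":0.95,"dz":0,"ax":0,"ay":0,"az":0},{"claw":1,"dx":0,"dy":0.95,"dz":0,"ax":0,"ay":0,"az":0},{"claw":1,"dx":0,"dy":0.95,"dz":0,"ax":0,"ay":0,"az":0},{"claw":1,"dx":0,"dy":0.95,"dz":0,"ax":0,"ay":0,"az":0},{"claw":1,"dx":0,"dy":0.95,"dz":0,"ax":0,"ay":0,"az":0},{"claw":1,"dx":0,"dy":0.95,"dz":0,"ax":0,"ay":0,"az":0},{"claw":1,"dx":0,"dy":0.95,"dz":0,"ax":0,"ay":0,"az":0}]' >/dev/null
python3 -m crank '[{"claw":1,"dx":0,"dy":0.95,"dz":0,"ax":0,"ay":0,"az":0},{"claw":1,"dx":0,"dy":0.95,"dz":0,"ax":0,"ay":0,"az":0},{"claw":1,"dx":0,"dy":0.95,"dz":0,"ax":0,"ay":0,"az":0},{"claw":1,"dx":0,"dy":0.95,"dz":0,"ax":0,"ay":0,"az":0},{"claw":1,"dx":0,"dy":0.95,"dz":0,"ax":0,"ay":0,"az":0},{"claw":1,"dx":0,"dy":0.95,"dz":0,"ax":0,"ay":0,"az":0},{"claw":1,"dx":0,"dy":0.95,"dz":0,"ax":0,"ay":0,"az":0},{"claw":1,"dx":0,"dy":0.95,"dz":0,"ax":0,"ay":0,"az":0}]' >/dev/null
python3 -m crank '[{"claw":1,"dx":0,"dy":0.95,"dz":0,"ax":0,"ay":0,"az":0},{"claw":1,"dx":0,"dy":0.95,"dz":0,"ax":0,"ay":0,"az":0},{"claw":1,"dx":0,"dy":0.95,"dz":0,"ax":0,"ay":0,"az":0},{"claw":1,"dx":0,"dy":0,"dz":0,"ax":0,"ay":0,"az":0.86},{"claw":1,"dx":0,"dy":0,"dz":0,"ax":0,"ay":0,"az":0.86},{"claw":1,"dx":0,"dy":0,"dz":0,"ax":0,"ay":0,"az":0.86},{"claw":1,"dx":0,"dy":0,"dz":0,"ax":0,"ay":0,"az":0.86},{"claw":1,"dx":0,"dy":0,"dz":0,"ax":0,"ay":0,"az":0}]' 
python3 -m crank '[{"claw":1,"dx":0,"dy":0,"dz":0,"ax":0,"ay":0,"az":0}]' >/dev/null
python3 - <<'E'
from h import *
need(.491,-.255,.12,-20.6)
st=r.read_state();c=r.camera("wrist");cv2.imwrite("pics/w5.png",cv2.resize(c["color"][:,:,::-1],(800,600)))
import pickle;pickle.dump((st,c),open("w3.pkl","wb"))
E
```

```text
time: 6.53
ee_pos: [0.4853, 0.3073, 0.2332]
eef_rot: [1.0, 0.002, -0.0, -0.001]
ft_force: [1.1, 0.2, -0.8]
width: 0.0549
grip_force: 20.0
time: 8.53
ee_pos: [0.4873, -0.2312, 0.2316]
eef_rot: [0.984, -0.18, 0.0, -0.0]
ft_force: [0.1, 0.4, -1.1]
width: 0.055
grip_force: 20.0
t 8.62 shift3cm [0.39 0.7  3.71] yaw -20.37 az6 0.04 z [ 0. -0. -1.] F [ 0.5  0.6 -0.7] pos [ 0.4874 -0.2313  0.2314]
```

View pics/w5.png

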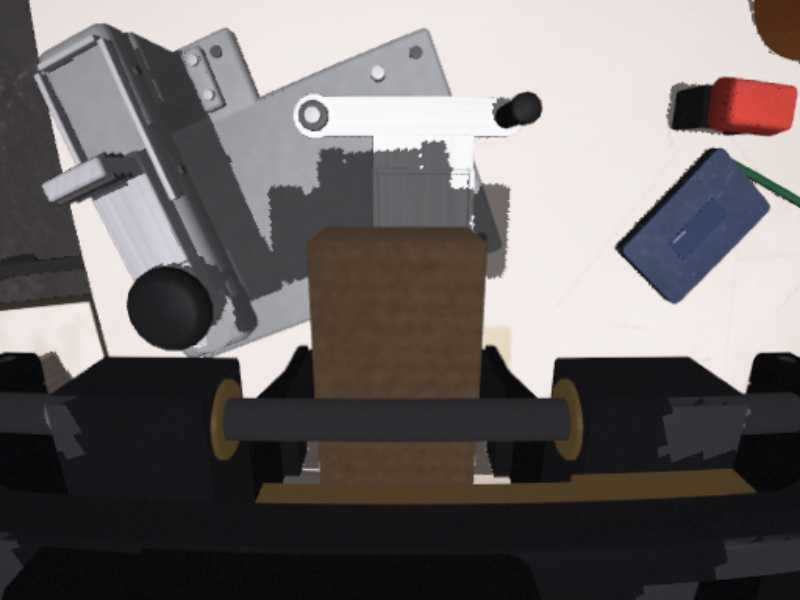

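The carton is held square. The pocket's far rim is at about y=170, its side rims at x≈376 and 471 and parallel to the carton. The carton's front top edge is at y≈230, x 310-486.

```bash
python3 - <<'E'
from m import *
a=P(376,170,.027);b=P(471,170,.027);a2=P(376,220,.027);b2=P(471,220,.027)
print(a,b,np.linalg.norm(a-b),np.degrees(np.arctan2(*(a-a2)[[1,0]])),np.degrees(np.arctan2(*(b-b2)[[1,0]])))
W=Ro.from_quat(st["eef_rot"]).as_matrix()
mid=(a+b)/2-W[:,0]*(.0585+.002);print("pocket mid",mid,"tool frame",W.T@(mid-st["ee_pos"]))
f=(P(311,232,.2414)+P(486,232,.2414))/2;print("carton front tool",(W.T@(f-st["ee_pos"])),np.linalg.norm(P(311,232,.2414)-P(486,232,.2414)))
print("piv",P(313,114,.027),"knob",P(526,107,.08),"btn",P(170,307,.148))
E
```

```text
[ 0.5594 -0.242   0.027 ] [ 0.5354 -0.3073  0.027 ] 0.06957075535021885 -21.014989100672555 -18.138082155597377
pocket mid [ 0.4906828  -0.25359274  0.02697423] tool frame [0.01080744 0.01979853 0.2044511 ]
carton front tool [ 0.05514654  0.00042965 -0.0099544 ] 0.052809184807190546
piv [ 0.6119 -0.2137  0.027 ] knob [ 0.563  -0.3435  0.08  ] btn [ 0.5321 -0.1196  0.148 ]
```

```bash

python3 -m crank '[{"claw":1,"dx":0.16,"dy":0.33,"dz":0.2,"ax":0,"ay":0,"az":0},{"claw":1,"dx":0.16,"dy":0.34,"dz":0.6,"ax":0,"ay":0,"az":0.03},{"claw":1,"dx":0,"dy":0,"dz":0.9,"ax":0,"ay":0,"az":0},{"claw":1,"dx":0,"dy":0,"dz":0.9,"ax":0,"ay":0,"az":0},{"claw":1,"dx":0,"dy":0,"dz":0.9,"ax":0,"ay":0,"az":0},{"claw":1,"dx":0,"dy":0,"dz":0.9,"ax":0,"ay":0,"az":0},{"claw":1,"dx":0,"dy":0,"dz":0.5,"ax":0,"ay":0,"az":0},{"claw":1,"dx":0,"dy":0,"dz":0,"ax":0,"ay":0,"az":0}]' >/dev/null
python3 - <<'E'
from h import *
need(.4895,-.2535,.0445,-20.6)
E
```

```text
t 9.33 shift3cm [ 0.09 -0.03  1.18] yaw -20.67 az6 -0.01 z [-0.005  0.003 -1.   ] F [ 0.2  0.  -1.4] pos [ 0.4868 -0.2536  0.0799]
```

```bash

python3 -m crank '[{"claw":1,"dx":0.05,"dy":0,"dz":0.35,"ax":0,"ay":0,"az":0},{"claw":1,"dx":0,"dy":0,"dz":0.35,"ax":0,"ay":0,"az":0},{"claw":1,"dx":0,"dy":0,"dz":0.3,"ax":0,"ay":0,"az":0},{"claw":1,"dx":0,"dy":0,"dz":0.12,"ax":0,"ay":0,"az":0},{"claw":1,"dx":0,"dy":0,"dz":0.0,"ax":0,"ay":0,"az":0},{"claw":1,"dx":0,"dy":0,"dz":0,"ax":0,"ay":0,"az":0}]' 
python3 - <<'E'
from h import *
need(.4895,-.2535,.0445,-20.6)
E
```

```text
time: 9.83
ee_pos: [0.4908, -0.2544, 0.0504]
eef_rot: [0.984, -0.18, 0.0, 0.0]
ft_force: [0.5, 0.2, -0.4]
width: 0.0553
grip_force: 20.0
t 9.83 shift3cm [-0.05 -0.01  0.2 ] yaw -20.74 az6 -0.02 z [ 0. -0. -1.] F [ 0.5  0.2 -0.4] pos [ 0.4908 -0.2544  0.0504]
```

```bash

python3 -m crank '[{"claw":1,"dx":0,"dy":0,"dz":0.1,"ax":0,"ay":0,"az":0},{"claw":1,"dx":0,"dy":0,"dz":0.1,"ax":0,"ay":0,"az":0},{"claw":1,"dx":0,"dy":0,"dz":0,"ax":0,"ay":0,"az":0}]' 
python3 -m crank '[{"claw":1,"dx":0,"dy":0,"dz":0.03,"ax":0,"ay":0,"az":0},{"claw":1,"dx":0,"dy":0,"dz":0.0,"ax":0,"ay":0,"az":0}]' 
```

```text
time: 10.08
ee_pos: [0.4908, -0.2544, 0.0441]
eef_rot: [0.984, -0.18, 0.0, 0.0]
ft_force: [-0.1, 0.1, -0.8]
width: 0.0546
grip_force: 20.0
time: 10.25
ee_pos: [0.4908, -0.2547, 0.044]
eef_rot: [0.984, -0.18, 0.0, 0.0]
ft_force: [-1.9, 1.0, 4.2]
width: 0.055
grip_force: 20.0
```

```bash

python3 -m crank '[{"claw":-0.7,"dx":0,"dy":0,"dz":0,"ax":0,"ay":0,"az":0},{"claw":-0.7,"dx":0,"dy":0,"dz":0,"ax":0,"ay":0,"az":0},{"claw":-0.7,"dx":0,"dy":0,"dz":0,"ax":0,"ay":0,"az":0},{"claw":-0.7,"dx":0,"dy":0,"dz":-0.1,"ax":0,"ay":0,"az":0},{"claw":-0.7,"dx":0,"dy":0,"dz":-0.3,"ax":0,"ay":0,"az":0},{"claw":-0.7,"dx":0,"dy":0,"dz":-0.9,"ax":0,"ay":0,"az":0},{"claw":-0.7,"dx":0,"dy":0,"dz":-0.95,"ax":0,"ay":0,"az":0},{"claw":-0.7,"dx":0,"dy":0,"dz":-0.95,"ax":0,"ay":0,"az":0}]' 
python3 -m crank '[{"claw":1,"dx":-0.5,"dy":0,"dz":-0.95,"ax":0,"ay":0,"az":0},{"claw":1,"dx":-0.7,"dy":0.5,"dz":-0.6,"ax":0,"ay":0,"az":0},{"claw":1,"dx":-0.7,"dy":0.5,"dz":-0.6,"ax":0,"ay":0,"az":0},{"claw":1,"dx":0,"dy":0,"dz":0,"ax":0,"ay":0,"az":0},{"claw":1,"dx":0,"dy":0,"dz":0,"ax":0,"ay":0,"az":0}]' 
python3 - <<'E'
from h import *
st=r.read_state();c=r.camera("wrist");cv2.imwrite("pics/w6.png",cv2.resize(c["color"][:,:,::-1],(800,600)))
import pickle;pickle.dump((st,c),open("w3.pkl","wb"))
print(st["ee_pos"],yaw(st))
E
```

```text
time: 10.92
ee_pos: [0.4905, -0.2541, 0.1411]
eef_rot: [0.984, -0.18, -0.0, -0.0]
ft_force: [0.3, -0.6, -1.0]
width: 0.0735
grip_force: 0.0
time: 11.33
ee_pos: [0.4264, -0.2632, 0.2057]
eef_rot: [0.983, -0.181, 0.001, 0.001]
ft_force: [-0.1, -0.4, -0.6]
width: 0.0486
grip_force: 0.0
[ 0.42641835 -0.2631783   0.2057243 ] -20.863127457662536
```

View pics/w6.png

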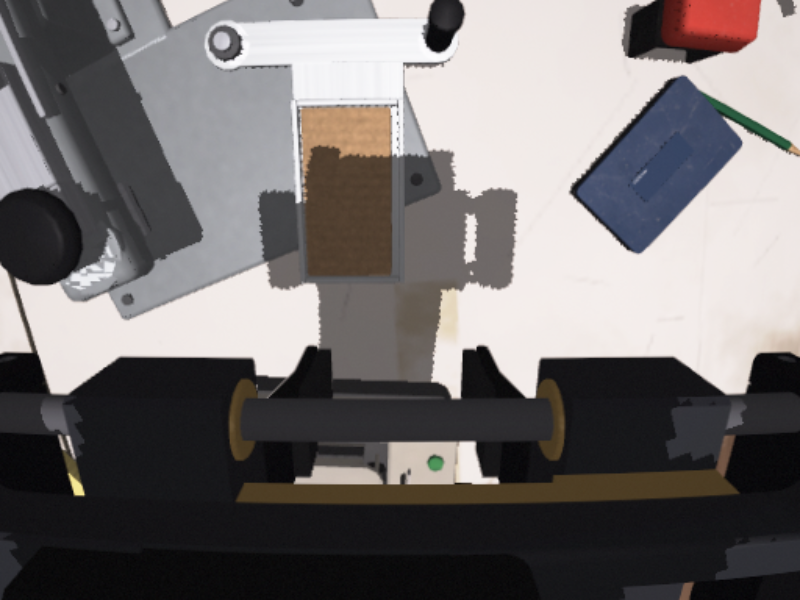

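The carton lies flat inside the rim (302-392, 106-278), with the rim visible all round. Next the fingers close and go behind the knob.

```bash
python3 - <<'E'
from m import *
p=P(225,42,.027);kn=P(445,13,.08);print(p,kn)
W=Ro.from_quat(st["eef_rot"]).as_matrix()
k=np.array([.563,-.3425,.2])
need(*(k+W[:,0]*.038),-20.9)
E
```

```text
[ 0.6109 -0.2141  0.027 ] [ 0.5624 -0.343   0.08  ]
t 11.38 shift3cm [6.46 0.89 0.16] yaw -20.78 az6 0.02 z [ 0.001 -0.001 -1.   ] F [ 0.4 -0.1 -0.8] pos [ 0.4269 -0.2623  0.2047]
```

```bash

python3 -m crank '[{"claw":1,"dx":0.93,"dy":0.13,"dz":0,"ax":0,"ay":0,"az":0},{"claw":1,"dx":0.93,"dy":0.13,"dz":0,"ax":0,"ay":0,"az":0},{"claw":1,"dx":0.93,"dy":0.13,"dz":0,"ax":0,"ay":0,"az":0},{"claw":1,"dx":0.93,"dy":0.13,"dz":0,"ax":0,"ay":0,"az":0},{"claw":1,"dx":0.93,"dy":0.13,"dz":0,"ax":0,"ay":0,"az":0},{"claw":1,"dx":0.93,"dy":0.13,"dz":0,"ax":0,"ay":0,"az":0},{"claw":1,"dx":0.93,"dy":0.13,"dz":0,"ax":0,"ay":0,"az":0},{"claw":1,"dx":0,"dy":0,"dz":0.4,"ax":0,"ay":0,"az":0}]' >/dev/null
python3 -m crank '[{"claw":1,"dx":0,"dy":0,"dz":0.9,"ax":0,"ay":0,"az":0},{"claw":1,"dx":0,"dy":0,"dz":0.9,"ax":0,"ay":0,"az":0},{"claw":1,"dx":0,"dy":0,"dz":0.9,"ax":0,"ay":0,"az":0},{"claw":1,"dx":0,"dy":0,"dz":0.9,"ax":0,"ay":0,"az":0},{"claw":1,"dx":0,"dy":0,"dz":0,"ax":0,"ay":0,"az":0},{"claw":1,"dx":0,"dy":0,"dz":0,"ax":0,"ay":0,"az":0}]'
python3 - <<'E'
from h import *
need(.598,-.356,.074,-20.9);print(r.read_state()["joint_positions"].round(2))
E
```

```text
time: 12.55
ee_pos: [0.5991, -0.3555, 0.0819]
eef_rot: [0.984, -0.18, -0.002, -0.001]
ft_force: [0.9, -0.1, 1.2]
width: 0.0007
grip_force: 0.0
t 12.55 shift3cm [-0.03  0.03  0.26] yaw -20.68 az6 0.04 z [-0.003  0.003 -1.   ] F [ 0.9 -0.1  1.2] pos [ 0.5991 -0.3555  0.0819]
[ 0.75  0.64 -0.42  1.39  0.26  1.18 -1.62]
```

```bash
cat > arc.py <<'E'
from h import *
import sys
# args: first knob angle, end, rows, yaw end
a0,a1,n,y1=map(float,sys.argv[1:5]);z=float(sys.argv[5]);n=int(n)
st=r.read_state();p=st["ee_pos"].copy();y=yaw(st);y0=y
piv=np.array([.6112,-.2138])
for i in range(n):
    f=(i+1)/n;a=np.radians(a0+(a1-a0)*f);yn=y0+(y1-y0)*f;t=np.radians(yn)
    q=piv+.138*np.array([np.cos(a),np.sin(a)])+.0185*np.array([np.cos(t),np.sin(t)])
    d=q-p[:2];c,s=np.cos(np.radians(y)),np.sin(np.radians(y))
    print(i,"dx %.2f dy %.2f az %.2f"%((d@[c,s])/.03,(d@[s,-c])/.03,-(yn-y)/6),q.round(3));p[:2]=q;y=yn
print("dz",(p[2]-z)/.03,st["ft_force"].round(1))
E
python3 arc.py -111 -150 8 -43 .074
```

```text
0 dx -1.09 dy 0.05 az 0.46 [ 0.568 -0.345]
1 dx -0.39 dy -0.00 az 0.46 [ 0.557 -0.341]
2 dx -0.39 dy -0.02 az 0.46 [ 0.547 -0.335]
3 dx -0.39 dy -0.03 az 0.46 [ 0.537 -0.328]
4 dx -0.38 dy -0.05 az 0.46 [ 0.528 -0.321]
5 dx -0.38 dy -0.06 az 0.46 [ 0.52  -0.313]
6 dx -0.38 dy -0.07 az 0.46 [ 0.512 -0.305]
7 dx -0.37 dy -0.09 az 0.46 [ 0.505 -0.295]
dz 0.26349659735256015 [ 0.9 -0.1  1.2]
```

```bash

python3 -m crank '[{"claw":1,"dx":-0.3,"dy":0.02,"dz":0.26,"ax":0,"ay":0,"az":0},{"claw":1,"dx":-0.4,"dy":0.02,"dz":0,"ax":0,"ay":0,"az":0.2},{"claw":1,"dx":-0.39,"dy":0,"dz":0,"ax":0,"ay":0,"az":0.26},{"claw":1,"dx":-0.39,"dy":0,"dz":0,"ax":0,"ay":0,"az":0.46},{"claw":1,"dx":-0.39,"dy":-0.02,"dz":0,"ax":0,"ay":0,"az":0.46},{"claw":1,"dx":-0.39,"dy":-0.03,"dz":0,"ax":0,"ay":0,"az":0.46},{"claw":1,"dx":-0.38,"dy":-0.05,"dz":0,"ax":0,"ay":0,"az":0.46},{"claw":1,"dx":-0.38,"dy":-0.06,"dz":0,"ax":0,"ay":0,"az":0.46}]'
python3 arc.py -141 -182 8 -60 .074;python3 -c "
from h import *
s=r.read_state();print(s['joint_positions'].round(2),yaw(s))
c=r.camera('top');cv2.imwrite('pics/t2.png',c['color'][:,:,::-1])"
```

```text
time: 13.22
ee_pos: [0.5216, -0.3148, 0.0786]
eef_rot: [0.947, -0.321, 0.002, 0.001]
ft_force: [-0.1, -2.2, -0.1]
width: 0.0003
grip_force: 0.6
0 dx -0.53 dy -0.10 az 0.47 [ 0.511 -0.303]
1 dx -0.39 dy -0.10 az 0.47 [ 0.504 -0.293]
2 dx -0.39 dy -0.12 az 0.47 [ 0.498 -0.282]
3 dx -0.38 dy -0.13 az 0.47 [ 0.493 -0.271]
4 dx -0.37 dy -0.15 az 0.47 [ 0.488 -0.26 ]
5 dx -0.37 dy -0.16 az 0.47 [ 0.485 -0.249]
6 dx -0.36 dy -0.18 az 0.47 [ 0.483 -0.237]
7 dx -0.35 dy -0.19 az 0.47 [ 0.483 -0.225]
dz 0.15397723960322204 [-0.1 -2.2 -0.1]
[ 0.78  0.45 -0.39  1.66  0.2   1.06 -1.9 ] -37.46025061005453
```

```bash

python3 -m crank '[{"claw":1,"dx":-0.53,"dy":-0.1,"dz":0.1,"ax":0,"ay":0,"az":0.47},{"claw":1,"dx":-0.39,"dy":-0.1,"dz":0.05,"ax":0,"ay":0,"az":0.47},{"claw":1,"dx":-0.39,"dy":-0.12,"dz":0,"ax":0,"ay":0,"az":0.47},{"claw":1,"dx":-0.38,"dy":-0.13,"dz":0,"ax":0,"ay":0,"az":0.47},{"claw":1,"dx":-0.37,"dy":-0.15,"dz":0,"ax":0,"ay":0,"az":0.47},{"claw":1,"dx":-0.37,"dy":-0.16,"dz":0,"ax":0,"ay":0,"az":0.47},{"claw":1,"dx":-0.2,"dy":-0.1,"dz":0,"ax":0,"ay":0,"az":0.3},{"claw":1,"dx":0,"dy":0,"dz":0,"ax":0,"ay":0,"az":0}]'
python3 arc.py -177 -185 4 -60 .074;python3 -c "
from h import *
s=r.read_state();print(s['joint_positions'].round(2),yaw(s))"
```

```text
time: 13.93
ee_pos: [0.485, -0.2398, 0.0735]
eef_rot: [0.883, -0.469, 0.001, -0.0]
ft_force: [-0.3, 0.2, -0.3]
width: -0.0001
grip_force: 0.0
0 dx -0.26 dy -0.11 az 0.17 [ 0.483 -0.232]
1 dx -0.13 dy -0.08 az 0.17 [ 0.483 -0.227]
2 dx -0.13 dy -0.08 az 0.17 [ 0.483 -0.222]
3 dx -0.13 dy -0.08 az 0.17 [ 0.483 -0.218]
dz -0.017061242055452695 [-0.3  0.2 -0.3]
[ 0.71  0.33 -0.38  1.85  0.14  0.99 -2.28] -55.91960081855748
```

Now slow steps into the stop, watching the force.

```bash

python3 -m crank '[{"claw":1,"dx":-0.2,"dy":-0.1,"dz":0,"ax":0,"ay":0,"az":0},{"claw":1,"dx":-0.06,"dy":-0.04,"dz":0,"ax":0,"ay":0,"az":0},{"claw":1,"dx":0,"dy":0,"dz":0,"ax":0,"ay":0,"az":0}]'
python3 -m crank '[{"claw":1,"dx":-0.06,"dy":-0.04,"dz":0,"ax":0,"ay":0,"az":0},{"claw":1,"dx":-0.06,"dy":-0.04,"dz":0,"ax":0,"ay":0,"az":0},{"claw":1,"dx":0,"dy":0,"dz":0,"ax":0,"ay":0,"az":0}]'
python3 -m crank '[{"claw":1,"dx":-0.06,"dy":-0.04,"dz":0,"ax":0,"ay":0,"az":0},{"claw":1,"dx":-0.06,"dy":-0.04,"dz":0,"ax":0,"ay":0,"az":0},{"claw":1,"dx":0,"dy":0,"dz":0,"ax":0,"ay":0,"az":0}]'
```

```text
time: 14.18
ee_pos: [0.4831, -0.2321, 0.0721]
eef_rot: [0.883, -0.469, 0.0, -0.0]
ft_force: [-0.2, 0.2, 0.5]
width: 0.0005
grip_force: 0.0
time: 14.43
ee_pos: [0.4828, -0.2312, 0.072]
eef_rot: [0.882, -0.47, 0.002, 0.001]
ft_force: [2.4, -10.6, -2.3]
width: 0.0001
grip_force: 4.7
time: 14.68
ee_pos: [0.4827, -0.2308, 0.0722]
eef_rot: [0.882, -0.472, 0.003, 0.003]
ft_force: [5.4, -23.7, -8.6]
width: 0.0004
grip_force: 11.2
```

The tray is hard against its stop (24 N at y≈-0.231). I'll back off, rise, turn to yaw 0 and look at the fork from above.

```bash

python3 -m crank '[{"claw":1,"dx":0.3,"dy":0.1,"dz":0,"ax":0,"ay":0,"az":0},{"claw":1,"dx":0.6,"dy":0.2,"dz":0,"ax":0,"ay":0,"az":0},{"claw":1,"dx":0,"dy":0,"dz":-0.7,"ax":0,"ay":0,"az":0},{"claw":1,"dx":0,"dy":0,"dz":-0.95,"ax":0,"ay":0,"az":0},{"claw":1,"dx":0,"dy":0,"dz":-0.95,"ax":0,"ay":0,"az":0},{"claw":1,"dx":0,"dy":0,"dz":-0.95,"ax":0,"ay":0,"az":0},{"claw":1,"dx":0,"dy":0,"dz":-0.95,"ax":0,"ay":0,"az":0},{"claw":1,"dx":0,"dy":0,"dz":-0.95,"ax":0,"ay":0,"az":0}]' >/dev/null
python3 -m crank '[{"claw":1,"dx":0,"dy":0,"dz":-0.5,"ax":0,"ay":0,"az":-0.9},{"claw":1,"dx":0,"dy":0,"dz":0,"ax":0,"ay":0,"az":-1},{"claw":1,"dx":0,"dy":0,"dz":0,"ax":0,"ay":0,"az":-1},{"claw":1,"dx":0,"dy":0,"dz":0,"ax":0,"ay":0,"az":-1},{"claw":1,"dx":0,"dy":0,"dz":0,"ax":0,"ay":0,"az":-1},{"claw":1,"dx":0,"dy":0,"dz":0,"ax":0,"ay":0,"az":-1},{"claw":1,"dx":0,"dy":0,"dz":0,"ax":0,"ay":0,"az":-1},{"claw":1,"dx":0,"dy":0,"dz":0,"ax":0,"ay":0,"az":-1}]' >/dev/null
python3 -m crank '[{"claw":1,"dx":0,"dy":0,"dz":0,"ax":0,"ay":0,"az":-1},{"claw":1,"dx":0,"dy":0,"dz":0,"ax":0,"ay":0,"az":-0.6},{"claw":1,"dx":0,"dy":0,"dz":0,"ax":0,"ay":0,"az":0},{"claw":1,"dx":0,"dy":0,"dz":0,"ax":0,"ay":0,"az":0}]'
python3 - <<'E'
from h import *
need(.54,-.118,.25,0)
E
```

```text
time: 16.35
ee_pos: [0.4901, -0.2513, 0.25]
eef_rot: [1.0, 0.007, -0.0, -0.0]
ft_force: [-0.2, -0.3, -0.4]
width: -0.0001
grip_force: 0.0
t 16.35 shift3cm [ 1.73 -4.42  0.  ] yaw 0.84 az6 0.14 z [-0.  0. -1.] F [-0.2 -0.3 -0.4] pos [ 0.4901 -0.2513  0.25  ]
```

```bash

python3 -m crank '[{"claw":1,"dx":0.34,"dy":-0.88,"dz":0,"ax":0,"ay":0,"az":0.14},{"claw":1,"dx":0.34,"dy":-0.88,"dz":0,"ax":0,"ay":0,"az":0},{"claw":1,"dx":0.34,"dy":-0.88,"dz":0,"ax":0,"ay":0,"az":0},{"claw":1,"dx":0.34,"dy":-0.88,"dz":0,"ax":0,"ay":0,"az":0},{"claw":1,"dx":0.34,"dy":-0.88,"dz":0,"ax":0,"ay":0,"az":0},{"claw":1,"dx":0,"dy":0,"dz":0,"ax":0,"ay":0,"az":0},{"claw":1,"dx":0,"dy":0,"dz":0,"ax":0,"ay":0,"az":0}]' 
python3 - <<'E'
from h import *
st=r.read_state();c=r.camera("wrist");t=r.camera("top")["color"][:,:,::-1]
z=np.zeros((600,800,3),np.uint8);z[:384,:512]=c["color"][:,:,::-1]
z[384:600,:270]=cv2.resize(t[127:235,300:435],(270,216))
cv2.imwrite("pics/w7.png",z)
import pickle;pickle.dump((st,c),open("w3.pkl","wb"))
E
```

```text
time: 16.93
ee_pos: [0.5408, -0.1171, 0.2501]
eef_rot: [1.0, 0.002, 0.0, -0.0]
ft_force: [-0.1, -0.5, 0.0]
width: 0.0
grip_force: 0.0
```

View pics/w7.png

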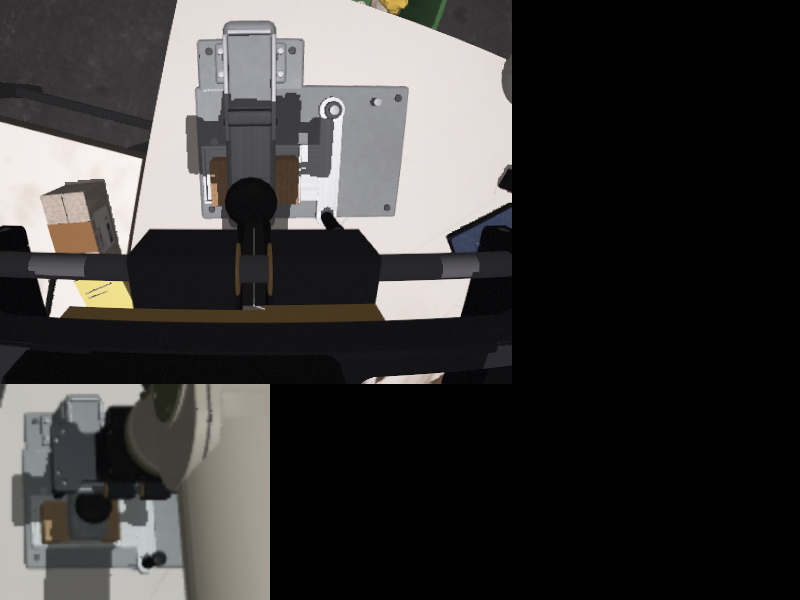

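Tray and carton are in under the head. In the wrist picture the plate top is about (226-275, 109-123) and the button centre (251,203). That was my last picture; from here I use numbers only.

```bash
python3 - <<'E'
from m import *
k=1
def Q(u,v,z):return plane(c,(u,v),z,st).round(4)
print(Q(251,203,.148),"plate",Q(250,110,.165),Q(250,123,.165),Q(226,116,.165),Q(275,116,.165))
I=cv2.cvtColor(c["color"],cv2.COLOR_RGB2GRAY);print(I[95:180:1,250].tolist())
need(.5765,-.117,.153,0)
E
```

```text
[ 0.5325 -0.1146  0.148 ] plate [ 0.6124 -0.1138  0.165 ] [ 0.6026 -0.1138  0.165 ] [ 0.6079 -0.0955  0.165 ] [ 0.608  -0.1329  0.165 ]
[159, 159, 158, 108, 64, 65, 65, 64, 64, 65, 64, 60, 72, 56, 37, 38, 67, 77, 83, 84, 82, 83, 79, 78, 77, 78, 75, 71, 65, 46, 40, 67, 78, 78, 77, 77, 77, 78, 77, 79, 77, 77, 78, 77, 77, 76, 77, 77, 77, 76, 77, 77, 78, 78, 77, 77, 76, 77, 77, 78, 77, 77, 77, 76, 77, 76, 76, 76, 75, 76, 76, 76, 77, 76, 77, 76, 75, 75, 75, 76, 75, 67, 34, 12, 10]
t 17.03 shift3cm [ 1.21 -0.1   3.23] yaw 0.01 az6 0.0 z [-0. -0. -1.] F [ 0.3  0.4 -0.4] pos [ 0.5402 -0.1199  0.2499]
```

```bash

python3 -m crank '[{"claw":1,"dx":0.65,"dy":-0.08,"dz":0,"ax":0,"ay":0,"az":0},{"claw":1,"dx":0.65,"dy":-0.08,"dz":0.2,"ax":0,"ay":0,"az":0},{"claw":1,"dx":0,"dy":0,"dz":0.7,"ax":0,"ay":0,"az":0},{"claw":1,"dx":0,"dy":0,"dz":0.8,"ax":0,"ay":0,"az":0},{"claw":1,"dx":0,"dy":0,"dz":0.7,"ax":0,"ay":0,"az":0},{"claw":1,"dx":0,"dy":0,"dz":0,"ax":0,"ay":0,"az":0},{"claw":1,"dx":0,"dy":0,"dz":0,"ax":0,"ay":0,"az":0}]' 
python3 -c "
from h import *
need(.579,-.115,.153,0)"
```

```text
time: 17.62
ee_pos: [0.5786, -0.1153, 0.1776]
eef_rot: [1.0, -0.0, -0.001, -0.0]
ft_force: [-0.7, -0.8, 1.3]
width: 0.0001
grip_force: 0.0
t 17.62 shift3cm [ 0.01 -0.01  0.82] yaw -0.0 az6 -0.0 z [-0.002  0.    -1.   ] F [-0.7 -0.8  1.3] pos [ 0.5786 -0.1153  0.1776]
```

```bash

python3 -m crank '[{"claw":1,"dx":0,"dy":0,"dz":0.4,"ax":0,"ay":0,"az":0},{"claw":1,"dx":0,"dy":0,"dz":0.4,"ax":0,"ay":0,"az":0},{"claw":1,"dx":0,"dy":0,"dz":0,"ax":0,"ay":0,"az":0},{"claw":1,"dx":0.25,"dy":0,"dz":0,"ax":0,"ay":0,"az":0},{"claw":1,"dx":0.25,"dy":0,"dz":0,"ax":0,"ay":0,"az":0},{"claw":1,"dx":0.25,"dy":0,"dz":0,"ax":0,"ay":0,"az":0},{"claw":1,"dx":0.25,"dy":0,"dz":0,"ax":0,"ay":0,"az":0}]'
python3 -m crank '[{"claw":1,"dx":0.25,"dy":0,"dz":0,"ax":0,"ay":0,"az":0},{"claw":1,"dx":0.25,"dy":0,"dz":0,"ax":0,"ay":0,"az":0},{"claw":1,"dx":0.15,"dy":0,"dz":0,"ax":0,"ay":0,"az":0},{"claw":1,"dx":0,"dy":0,"dz":0,"ax":0,"ay":0,"az":0}]'
python3 -m crank '[{"claw":1,"dx":0.07,"dy":0,"dz":0,"ax":0,"ay":0,"az":0},{"claw":1,"dx":0.07,"dy":0,"dz":0,"ax":0,"ay":0,"az":0},{"claw":1,"dx":0,"dy":0,"dz":0,"ax":0,"ay":0,"az":0}]'
```

```text
time: 18.2
ee_pos: [0.6104, -0.114, 0.1544]
eef_rot: [1.0, 0.001, 0.0, 0.0]
ft_force: [-2.0, -0.3, 2.2]
width: 0.0004
grip_force: 1.1
time: 18.53
ee_pos: [0.6287, -0.1138, 0.154]
eef_rot: [1.0, 0.001, -0.001, -0.0]
ft_force: [-6.7, -0.1, 4.5]
width: 0.0005
grip_force: 3.6
time: 18.78
ee_pos: [0.6293, -0.1138, 0.1539]
eef_rot: [1.0, 0.001, -0.005, 0.0]
ft_force: [-27.1, 1.0, 15.2]
width: 0.0004
grip_force: 13.7
```

The fork is at its back stop (27 N at x=0.629). Next, over the button.

```bash

python3 -m crank '[{"claw":1,"dx":-0.3,"dy":0,"dz":0,"ax":0,"ay":0,"az":0},{"claw":1,"dx":-0.1,"dy":0,"dz":-0.4,"ax":0,"ay":0,"az":0},{"claw":1,"dx":0,"dy":0,"dz":-0.5,"ax":0,"ay":0,"az":0},{"claw":1,"dx":-0.9,"dy":0,"dz":0,"ax":0,"ay":0,"az":0},{"claw":1,"dx":-0.9,"dy":0,"dz":0,"ax":0,"ay":0,"az":0},{"claw":1,"dx":-0.9,"dy":0,"dz":0,"ax":0,"ay":0,"az":0},{"claw":1,"dx":-0.2,"dy":0,"dz":0,"ax":0,"ay":0,"az":0},{"claw":1,"dx":0,"dy":0,"dz":0,"ax":0,"ay":0,"az":0}]'
python3 -c "
from h import *
need(.531,-.1155,.162,0)"
```

```text
time: 19.45
ee_pos: [0.5339, -0.1146, 0.1825]
eef_rot: [1.0, 0.001, 0.001, 0.001]
ft_force: [0.4, 0.0, -0.2]
width: 0.0003
grip_force: 0.0
t 19.45 shift3cm [-0.1   0.03  0.68] yaw 0.1 az6 0.02 z [ 0.002 -0.002 -1.   ] F [ 0.4  0.  -0.2] pos [ 0.5339 -0.1146  0.1825]
```

```bash

python3 -m crank '[{"claw":1,"dx":-0.1,"dy":0.03,"dz":0.4,"ax":0,"ay":0,"az":0},{"claw":1,"dx":0,"dy":0,"dz":0.28,"ax":0,"ay":0,"az":0},{"claw":1,"dx":0,"dy":0,"dz":0.12,"ax":0,"ay":0,"az":0},{"claw":1,"dx":0,"dy":0,"dz":0.12,"ax":0,"ay":0,"az":0},{"claw":1,"dx":0,"dy":0,"dz":0,"ax":0,"ay":0,"az":0}]'
python3 -m crank '[{"claw":1,"dx":0,"dy":0,"dz":0.1,"ax":0,"ay":0,"az":0},{"claw":1,"dx":0,"dy":0,"dz":0.1,"ax":0,"ay":0,"az":0},{"claw":1,"dx":0,"dy":0,"dz":0,"ax":0,"ay":0,"az":0}]'
```

```text
time: 19.87
ee_pos: [0.5316, -0.115, 0.1527]
eef_rot: [1.0, 0.001, -0.0, -0.0]
ft_force: [1.0, -0.6, 3.7]
width: 0.0004
grip_force: 1.7
time: 20.12
ee_pos: [0.5315, -0.115, 0.1473]
eef_rot: [1.0, 0.001, 0.0, 0.0]
ft_force: [1.3, 0.1, 3.0]
width: 0.0003
grip_force: 2.2
```

```bash

python3 -m crank '[{"claw":1,"dx":0,"dy":0,"dz":0.04,"ax":0,"ay":0,"az":0},{"claw":1,"dx":0,"dy":0,"dz":0.03,"ax":0,"ay":0,"az":0},{"claw":1,"dx":0,"dy":0,"dz":0,"ax":0,"ay":0,"az":0}]'
python3 -m crank '[{"claw":1,"dx":0,"dy":0,"dz":0.03,"ax":0,"ay":0,"az":0},{"claw":1,"dx":0,"dy":0,"dz":0,"ax":0,"ay":0,"az":0},{"claw":1,"dx":0,"dy":0,"dz":0,"ax":0,"ay":0,"az":0}]'
```

```text
time: 20.37
ee_pos: [0.5315, -0.115, 0.1455]
eef_rot: [1.0, 0.001, 0.0, 0.0]
ft_force: [2.4, -0.0, 4.7]
width: 0.0006
grip_force: 2.4
time: 20.62
ee_pos: [0.5316, -0.115, 0.1451]
eef_rot: [1.0, 0.001, 0.001, 0.0]
ft_force: [0.3, -0.6, 8.1]
width: 0.0005
grip_force: 4.1
```

```bash

python3 -m crank '[{"claw":1,"dx":0,"dy":0,"dz":0.03,"ax":0,"ay":0,"az":0},{"claw":1,"dx":0,"dy":0,"dz":0,"ax":0,"ay":0,"az":0},{"claw":1,"dx":0,"dy":0,"dz":0,"ax":0,"ay":0,"az":0}]'

```

```text
time: 20.87
ee_pos: [0.5316, -0.115, 0.145]
eef_rot: [1.0, 0.001, 0.001, 0.0]
ft_force: [-3.6, 0.9, 15.7]
width: 0.0004
grip_force: 7.7
```

The die bears on the carton at 14 mm travel with about 15 N. I'll hold briefly, then release.

```bash

python3 -m crank '[{"claw":1,"dx":0,"dy":0,"dz":0,"ax":0,"ay":0,"az":0},{"claw":1,"dx":0,"dy":0,"dz":0,"ax":0,"ay":0,"az":0},{"claw":1,"dx":0,"dy":0,"dz":0,"ax":0,"ay":0,"az":0},{"claw":1,"dx":0,"dy":0,"dz":0,"ax":0,"ay":0,"az":0},{"claw":1,"dx":0,"dy":0,"dz":0,"ax":0,"ay":0,"az":0},{"claw":1,"dx":0,"dy":0,"dz":0,"ax":0,"ay":0,"az":0}]'
python3 -m crank '[{"claw":1,"dx":0,"dy":0,"dz":-0.2,"ax":0,"ay":0,"az":0},{"claw":1,"dx":0,"dy":0,"dz":-0.2,"ax":0,"ay":0,"az":0},{"claw":1,"dx":0,"dy":0,"dz":-0.3,"ax":0,"ay":0,"az":0},{"claw":1,"dx":0,"dy":0,"dz":-0.6,"ax":0,"ay":0,"az":0},{"claw":1,"dx":0,"dy":0,"dz":-0.8,"ax":0,"ay":0,"az":0},{"claw":1,"dx":0,"dy":0,"dz":0,"ax":0,"ay":0,"az":0}]'
python3 -c "
from h import *
need(.676,-.115,.21,0)"
```

```text
time: 21.37
ee_pos: [0.5316, -0.115, 0.145]
eef_rot: [1.0, 0.001, 0.001, 0.0]
ft_force: [-2.7, -0.1, 15.5]
width: 0.0006
grip_force: 7.7
time: 21.87
ee_pos: [0.5323, -0.1149, 0.2106]
eef_rot: [1.0, 0.001, 0.002, 0.001]
ft_force: [0.6, 0.8, -0.0]
width: 0.0003
grip_force: 0.0
t 21.87 shift3cm [4.79 0.02 0.04] yaw 0.15 az6 0.02 z [ 0.004 -0.001 -1.   ] F [ 0.6  0.8 -0. ] pos [ 0.5323 -0.1149  0.2106]
```

```bash

python3 -m crank '[{"claw":1,"dx":0.93,"dy":0,"dz":0,"ax":0,"ay":0,"az":0},{"claw":1,"dx":0.93,"dy":0,"dz":0,"ax":0,"ay":0,"az":0},{"claw":1,"dx":0.93,"dy":0,"dz":0,"ax":0,"ay":0,"az":0},{"claw":1,"dx":0.93,"dy":0,"dz":0,"ax":0,"ay":0,"az":0},{"claw":1,"dx":0.93,"dy":0,"dz":0,"ax":0,"ay":0,"az":0},{"claw":1,"dx":0.1,"dy":0,"dz":0,"ax":0,"ay":0,"az":0},{"claw":1,"dx":0,"dy":0,"dz":0,"ax":0,"ay":0,"az":0}]'
python3 -m crank '[{"claw":1,"dx":0,"dy":0,"dz":0.4,"ax":0,"ay":0,"az":0},{"claw":1,"dx":0,"dy":0,"dz":0.4,"ax":0,"ay":0,"az":0},{"claw":1,"dx":0,"dy":0,"dz":0.2,"ax":0,"ay":0,"az":0},{"claw":1,"dx":0,"dy":0,"dz":0.2,"ax":0,"ay":0,"az":0},{"claw":1,"dx":0,"dy":0,"dz":0.0,"ax":0,"ay":0,"az":0}]'
python3 -c "
from h import *
need(.6583,-.1145,.153,0)"
```

```text
time: 22.45
ee_pos: [0.6739, -0.1139, 0.2049]
eef_rot: [1.0, 0.002, -0.001, -0.001]
ft_force: [-0.5, -0.0, -0.4]
width: 0.0003
grip_force: 0.0
time: 22.87
ee_pos: [0.6724, -0.115, 0.1688]
eef_rot: [1.0, 0.001, -0.001, 0.0]
ft_force: [0.1, 0.7, 0.5]
width: 0.0003
grip_force: 0.0
t 22.87 shift3cm [-0.47 -0.02  0.53] yaw 0.12 az6 0.02 z [-0.002 -0.    -1.   ] F [0.1 0.7 0.5] pos [ 0.6724 -0.115   0.1688]
```

```bash

python3 -m crank '[{"claw":1,"dx":0,"dy":0,"dz":0.2,"ax":0,"ay":0,"az":0},{"claw":1,"dx":0,"dy":0,"dz":0.25,"ax":0,"ay":0,"az":0},{"claw":1,"dx":0,"dy":0,"dz":0,"ax":0,"ay":0,"az":0}]'
python3 -m crank '[{"claw":1,"dx":-0.25,"dy":0,"dz":0,"ax":0,"ay":0,"az":0},{"claw":1,"dx":-0.25,"dy":0,"dz":0,"ax":0,"ay":0,"az":0},{"claw":1,"dx":-0.25,"dy":0,"dz":0,"ax":0,"ay":0,"az":0},{"claw":1,"dx":-0.25,"dy":0,"dz":0,"ax":0,"ay":0,"az":0},{"claw":1,"dx":-0.25,"dy":0,"dz":0,"ax":0,"ay":0,"az":0},{"claw":1,"dx":-0.25,"dy":0,"dz":0,"ax":0,"ay":0,"az":0},{"claw":1,"dx":-0.25,"dy":0,"dz":0,"ax":0,"ay":0,"az":0},{"claw":1,"dx":0,"dy":0,"dz":0,"ax":0,"ay":0,"az":0}]'
python3 -m crank '[{"claw":1,"dx":-0.07,"dy":0,"dz":0,"ax":0,"ay":0,"az":0},{"claw":1,"dx":-0.07,"dy":0,"dz":0,"ax":0,"ay":0,"az":0},{"claw":1,"dx":0,"dy":0,"dz":0,"ax":0,"ay":0,"az":0}]'
```

```text
time: 23.12
ee_pos: [0.673, -0.1148, 0.1555]
eef_rot: [1.0, 0.001, -0.001, -0.0]
ft_force: [0.1, -0.2, -0.8]
width: 0.0004
grip_force: 0.0
time: 23.78
ee_pos: [0.6198, -0.1152, 0.1574]
eef_rot: [1.0, 0.001, -0.0, 0.0]
ft_force: [0.2, 0.1, 0.2]
width: -0.0003
grip_force: 0.0
time: 24.03
ee_pos: [0.6185, -0.1151, 0.1575]
eef_rot: [1.0, 0.001, 0.002, 0.0]
ft_force: [7.7, -1.3, -3.1]
width: 0.0004
grip_force: 4.3
```

```bash

python3 -m crank '[{"claw":1,"dx":-0.07,"dy":0,"dz":0,"ax":0,"ay":0,"az":0},{"claw":1,"dx":-0.07,"dy":0,"dz":0,"ax":0,"ay":0,"az":0},{"claw":1,"dx":0,"dy":0,"dz":0,"ax":0,"ay":0,"az":0}]'
python3 -m crank '[{"claw":1,"dx":0.3,"dy":0,"dz":0,"ax":0,"ay":0,"az":0},{"claw":1,"dx":0.2,"dy":0,"dz":0,"ax":0,"ay":0,"az":0},{"claw":1,"dx":0,"dy":0,"dz":-0.6,"ax":0,"ay":0,"az":0},{"claw":1,"dx":0,"dy":0,"dz":-0.95,"ax":0,"ay":0,"az":0},{"claw":1,"dx":-0.9,"dy":0,"dz":-0.5,"ax":0,"ay":0,"az":0},{"claw":1,"dx":-0.9,"dy":0,"dz":0,"ax":0,"ay":0,"az":0},{"claw":1,"dx":-0.9,"dy":0,"dz":0,"ax":0,"ay":0,"az":0},{"claw":1,"dx":-0.5,"dy":0,"dz":0,"ax":0,"ay":0,"az":0}]'
python3 -m crank '[{"claw":1,"dx":0,"dy":0,"dz":0,"ax":0,"ay":0,"az":0},{"claw":1,"dx":0,"dy":0,"dz":0,"ax":0,"ay":0,"az":0}]'
python3 - <<'E'
from h import *
st=r.read_state();c=r.camera("wrist");I=c["color"]
g=cv2.cvtColor(I,cv2.COLOR_RGB2GRAY)
for X in[(.597,-.115,.165),(.607,-.115,.165),(.639,-.115,.165),(.531,-.115,.148),(.531-.024,-.115,.148),(.531+.024,-.115,.145)]:print(X,project(c,X,st).round(1))
u=int(project(c,(.6,-.115,.165),st)[0]);print(u,list(enumerate(g[60:230,u].tolist(),60)))
h=cv2.cvtColor(I,cv2.COLOR_RGB2HSV);m=((h[...,1]>90)&(h[...,0]<25)&(h[...,2]>40)).astype(np.uint8);m[235:]=0
for q in cv2.findContours(m,0,2)[0]:
  if cv2.contourArea(q)>60:
    x,y,w,hh=cv2.boundingRect(q);print((x,y,w,hh),plane(c,(x,y),.054,st).round(3),plane(c,(x+w,y+hh),.054,st).round(3))
E
```

```text
time: 24.28
ee_pos: [0.6179, -0.1151, 0.1578]
eef_rot: [1.0, 0.001, 0.006, -0.0]
ft_force: [28.2, -3.6, -14.9]
width: 0.0007
grip_force: 14.0
time: 24.95
ee_pos: [0.5295, -0.115, 0.2187]
eef_rot: [1.0, 0.001, -0.001, 0.0]
ft_force: [0.5, -0.5, 0.2]
width: 0.0002
grip_force: 0.0
time: 25.12
ee_pos: [0.5313, -0.1153, 0.2189]
eef_rot: [1.0, 0.001, 0.0, 0.0]
ft_force: [0.0, -0.8, -0.4]
width: 0.0005
grip_force: 0.0
(0.597, -0.115, 0.165) [253.6 119.7]
(0.607, -0.115, 0.165) [253.6 104.3]
(0.639, -0.115, 0.165) [253.7  52.9]
(0.531, -0.115, 0.148) [253.3 205.6]
(0.507, -0.115, 0.148) [253.3 234.1]
(0.555, -0.115, 0.145) [253.4 174.6]
253 [(60, 158), (61, 158), (62, 158), (63, 158), (64, 157), (65, 158), (66, 158), (67, 157), (68, 157), (69, 158), (70, 158), (71, 159), (72, 159), (73, 159), (74, 159), (75, 159), (76, 159), (77, 159), (78, 161), (79, 160), (80, 160), (81, 161), (82, 161), (83, 161), (84, 159), (85, 160), (86, 159), (87, 159), (88, 161), (89, 160), (90, 161), (91, 161), (92, 161), (93, 160), (94, 159), (95, 160), (96, 158), (97, 110), (98, 65), (99, 65), (100, 70), (101, 66)
[... 897 characters left out ...]
, 12), (184, 16), (185, 16), (186, 17), (187, 15), (188, 17), (189, 16), (190, 15), (191, 16), (192, 16), (193, 14), (194, 16), (195, 16), (196, 14), (197, 17), (198, 15), (199, 14), (200, 15), (201, 15), (202, 15), (203, 13), (204, 15), (205, 13), (206, 14), (207, 14), (208, 13), (209, 12), (210, 12), (211, 13), (212, 11), (213, 12), (214, 14), (215, 14), (216, 15), (217, 11), (218, 15), (219, 11), (220, 12), (221, 13), (222, 12), (223, 15), (224, 16), (225, 14), (226, 15), (227, 14), (228, 15), (229, 15)]
(31, 224, 49, 11) [0.475 0.148 0.054] [0.462 0.088 0.054]
(207, 154, 19, 53) [ 0.557 -0.066  0.054] [ 0.498 -0.085  0.054]
(280, 152, 25, 53) [ 0.559 -0.143  0.054] [ 0.5   -0.172  0.054]
```

The fork plate is back at x 0.597-0.607 (its fully-in place) and the button is up. The carton lies square under the ram and the arm is clear.

```bash
python3 -c "
from bench import r
print(r.close_job())"
```

```text
the job is handed in; nothing more can be done
None
```

The job is handed in after about 25 s of the 69 s: I pressed the carton at about 15 N for over half a second, slid the lock fork fully back in, left the carton in the swung-in tray, and didn't touch the tall carton or the tape; no verdict came back.

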